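Dock the milk frother on its charger

ROBOT

A 6-joint arm with a two-finger parallel gripper is mounted at the origin on a cart in front of the work surface, level with it; the furniture and walls round the work are solid. World frame = base frame: x ahead of the robot, y to its left, z up, the work surface at z = 0. Lengths are in m, angles in rad, forces in N, time in s.
With the tool pointing down it reaches from about 0.35 to 0.775 m from the base axis. Payload 7.3 kg.
Tool frame: the origin (TCP) lies on the centre line of the jaws, within the pads' length; the fingertips stand 11 mm ahead of it and the grasp point (between the pads) lies 8 mm behind it; z points along the fingers, y is the direction in which the jaws open and shut (so a half turn about z gives the same grasp; the last joint's range is limited). The gripper opens to 92 mm and grips with 3 to 60 N. Pads are 19 mm wide; open, the fingers measure 130 mm over their backs; the gripper's body (75 mm by 190 mm) begins 47 mm behind the grasp point.
Start: joints at [1.167, 0.342, 1.524, -0, 1.275, -0.146], TCP at [0.134, 0.508, 0.208] pointing down, gripper open.
Joint ranges: [-2.53, 2.53], [-0.77, 2.02], [0.04, 2.7], [-1, 4.14], [0.28, 2.66], [-3.11, 3.11]. Speed limits (rad/s): [2.57, 2.57, 3.14, 3.14, 3.14, 3.14].

INTERFACE

Orientations are given as [roll, pitch, yaw] about the fixed x, y, z axes, in that order (R = Rz(yaw) Ry(pitch) Rx(roll)).
In Python, from cell import robot gives the robot as it stands.
- The arm moves only by the tool jog_arm, never from a script. Its argument "deltas" is one flat list of numbers, 6 for each row, row after row: the shift along the world's x, y, z in units of 0.1 m (1.0 is 0.1 m), then the turn, a rotation vector about the world's x, y, z in units of 90 degrees (1.0 is 90 degrees). A call has 1 to 5 rows; each row is the pose to reach, as a shift and turn from the pose commanded when the call began; what a row does not reach only later rows make up. A row lasts 1/12 s, in which the tool goes at most 41.7 mm and 7.16 degrees, less where a joint would pass 70% of its speed; a pose out of reach is approached as far as the arm can. A call with a number of a shift or a turn outside -1 to 1 is refused whole. A call with a gripper value outside its range is refused whole. "claw" is the opening, from 0 (shut) to 1 (fully open), set as the call begins (left out, the last holds). The fingers move at their own pace and stop on an object; "newtons" is the grip in N (left out, the last holds). Time passes only in rows, so rows that repeat a pose let the fingers close. It gives the time, the measured TCP pose, the force and the opening at its end, in the units of the state.
- robot.observe(): the state, without advancing time (a new reading comes with each control period).
- robot.read_camera(name): name is "side" or "top"; returns the picture (420x560x3 uint8, red, green, blue); there is no depth.
- robot.camera_params(name): a dict with "fx", "fy", "cx", "cy" (pixels), "R" (3x3) and "t" (3): a world point X has camera coordinates R X + t. Camera axes: x right, y down, z forward; pixel columns grow to the right and rows downward; lengths in m; the calibration is good to about 2 mm. A picture is of the moment at which its call begins. camera_params takes no time and is no camera call.
- robot.hand_in(): hands the job in, once; it reports no verdict.
The state is a dict: "time": time; "qpos": joint angles; "qvel": joint speeds; "joint_efforts": joint torques, N m; "tool_pos": TCP position; "tool_rot": TCP orientation; "contact_force": force on the tool from outside, world axes, zero at the start; "torque": the same for the moment, N m; "opening": finger opening in m.
Only numpy, scipy, OpenCV 4.12 (cv2) and the standard library are available. Lean on these libraries where they do the work, as an engineer would, in place of code of your own. Each camera call takes 0.05 s, during which the arm holds its last target. There are 200 camera calls.

TASK

Put the cordless milk frother back on charge: lay it over the dock with its butt towards the charging head, press it straight down until both pairs of spring fingers have snapped around the handle, then slide it along in the clips until its butt has pushed the brass charging plunger fully home, and let go. Do it firmly but gently, never forcing the dock, and leave the pitcher, the cups and the pudding standing where they are.

Things in the scene. Friction and masses are not known exactly. Their poses are not given: they have to be found in the camera images.
- frother: cordless milk frother: round black handle 26 mm in diameter, 170 mm long, a grey hexagonal anti-roll collar (30 mm across flats, 9 mm wide) at each end, and a thin steel whisk reaching 85 mm beyond the neck; about 0.14 kg. Origin on the axis at mid handle; x runs along the handle to the butt, -x to the whisk. It lies with its axis 15 mm above the counter; roll about x does not matter
- frother_butt (a point): middle of the frother's flat butt face, on the axis, 85 mm from its origin along +x
- frother_neck (a point): point on the frother's axis at the whisk end of the handle, 85 mm from its origin along -x
- dock: charging dock, fixed: aluminium base plate 232 x 84 mm, top 14 mm above the counter, two spring clips and a white charging head at its +x end. Origin at counter height below the middle between the clips; x runs along the seat to the head, z up. Between the clips 66 mm of deck are bare, so a gripper can hold the handle there all the way down
- dock_seat (a point): point on the axis of a seated handle, midway between the clips, 52 mm above the counter, straight above the dock's origin; axes as the dock's. Press down on the dock with no more than about 20 N: past the snap the saddles stop the handle hard
- clip_front (a point): on the seat axis in the clip away from the head (dock x = -40 mm). Each clip is a pair of steel spring fingers, 14 mm wide along x, 79 mm high; their mouth is 36 mm wide at the top and narrows to 18 mm at 62 mm height; below that the handle rests in a rubber saddle. Pressing the handle through both clips takes 6 to 14 N in all, then it snaps in
- clip_rear (a point): on the seat axis in the clip next to the head (dock x = +40 mm), like the other. Press the frother in with its butt at dock x = 58 to 64 mm (origin 21 to 27 mm short of dock_seat): nearer the clip the butt collar meets its fingers, farther on the butt may land on the head. Once snapped in, the handle slides along x against 3 to 10 N of friction
- plunger (a joint): brass sprung plunger, 16 mm wide, on the seat axis in the face of the charging head (white block 52 mm wide, 80 mm high, clamped anywhere on 24 mm of rail). 0 = out, 0.005 m = home; moves to dock +x against 0.6 to 1.6 N, then stops hard. Its free face is at dock x = 66 to 90 mm: where is not measured and must be felt. Push it with 20 N at most
- pitcher: steel milk pitcher, 72 x 113 x 104 mm, standing on the counter; origin at the centre of its underside
- cups: two stacked white porcelain cups, 82 mm wide, 89 mm high; origin at the centre of the underside
- pudding: pudding in a cream pot, 78 mm wide, 82 mm high; origin at the centre of the underside

How it is judged:
On the way, in this order (a step that is already met when the one before it is completed fails the run):
1. the frother has been lifted clear of the counter (height (world z) of frother above 0.075 m), for 0.1 s.
2. the handle has snapped down into both clips (z of frother_butt in the frame of dock_seat between -0.003 and 0.003 m and z of frother_neck in the frame of dock_seat between -0.003 and 0.003 m and y of frother in the frame of dock_seat between -0.003 and 0.003 m and angle between the x axis of frother and the x axis of dock, either way round below 0.06 rad), for 0.2 s.
At the end, for the whole second after the job is handed in: the frother lies still and released in both clips, butt towards the charging head, its axis within 3 mm of the seat axis at both ends and within 0.06 rad of it, and its butt holds the charging plunger at least 4 mm in (of 5 mm) (all of step 2 and value of joint plunger above 0.004 m and x of frother_butt in the frame of dock_seat above 0.06 m and linear speed of frother below 0.01 m/s); the robot touches nothing.
It fails at once if the frother was forced into the dock: all its contacts with the dock together passed 45 N (contact force between frother and dock above 45 N).
It fails at once if the butt was rammed against the charging plunger with more than 20 N (contact force between frother and plunger above 20 N).
It fails at once if the robot itself pressed on the dock with more than 25 N (contact force between any of the fingers, the arm and dock above 25 N).
It fails at once if the pitcher, the cups or the pudding was shifted more than 15 mm (distance of any of pitcher, cups, pudding from where it was at the start of the episode above 0.015 m).
It also fails if it takes over 72 s, if anything falls off the work surface, if the arm or the gripper's body presses on something with over 40 N, if the wrist force passes 120 N, or if a joint passes its speed limit or range.

## Working session

There is one attempt and no reset: what is moved stays moved. The work goes in short steps, Python scripts to look and compute and a tool call to move; the robot and the scene stay as the last step left them, time stands still between calls to the robot, and variables do not carry over. Pictures are saved under pics/ and viewed, about 8 in all and at most 12, crops included, and the job is handed in when it is done.

Besides the shell and the picture viewer there is one more tool, called after "Request:" as name(argument=value, ...) on one line, values as JSON. jog_arm: Moves the arm, as the interface text tells. Its arguments: {"type":"object","properties":{"deltas":{"type":"array","items":{"type":"number"}},"claw":{"type":"number"},"newtons":{"type":"number"}},"required":["deltas"]}

```bash
ls; mkdir -p pics
python3 - <<'E'
from cell import robot
import cv2
for n in("side","top"):
    im=robot.read_camera(n); cv2.imwrite(f"pics/{n}0.png",im[:,:,::-1])
    p=robot.camera_params(n); print(n,p)
print(robot.observe())
E
```

```text
pics
side {'fx': 535.7483097154962, 'fy': 535.7483097154962, 'cx': 282.30055004764705, 'cy': 209.64109881550897, 'R': array([[-0.99910406, -0.03745867,  0.01969567],
       [-0.03668917,  0.53466709, -0.84426596],
       [ 0.02109445, -0.84423216, -0.53556239]]), 't': array([0.56249801, 0.10406431, 1.34402148])}
top {'fx': 437.8677735986406, 'fy': 437.8677735986406, 'cx': 273.11242698459466, 'cy': 212.25297317181375, 'R': array([[-0.01689639, -0.99984626,  0.00468791],
       [-0.98355105,  0.01577735, -0.17994001],
       [ 0.17983838, -0.00765114, -0.98366642]]), 't': array([-0.06687662,  0.59750991,  0.91591978])}
{'time': 0.1, 'qpos': array([ 1.16700251e+00,  3.42651704e-01,  1.52488897e+00, -1.51494664e-05,
        1.27537317e+00, -1.45985766e-01]), 'qvel': array([-0.00098359, -0.00143926, -0.00305185,  0.00094813,  0.00037895,
        0.00106564]), 'joint_efforts': array([ 1.52786553e-03, -4.32000947e+01, -2.44693029e+01,  7.19767646e-02,
        5.26841905e-02, -3.78176628e-05]), 'tool_pos': array([0.13368617, 0.50731698, 0.20782651]), 'tool_rot': array([-3.14028341e+00, -1.77857661e-04,  2.88378891e+00]), 'contact_force': array([-0.0283444 , -0.89080941,  0.22215002]), 'torque': array([ 0.00223655, -0.00932622, -0.03470739]), 'opening': 0.09193760453391346}
```

View pics/side0.png

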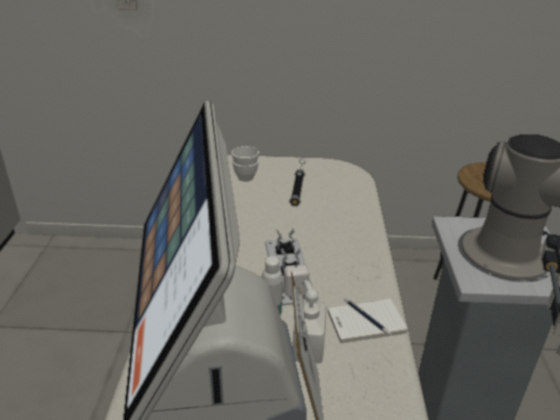

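View pics/top0.png

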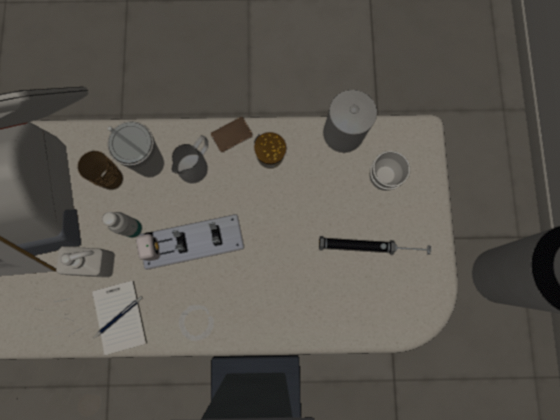

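The top view shows the frother at about (322,242) to (393,247), with the whisk to the right and the butt to the left. The dock runs (143,245) to (242,235) with its white head at the left end, and its clips are near (181,242) and (216,234). In the side view the frother is near (298,187) and the dock near (285,260). Next I'll view enlarged crops.

Run:
```python
import cv2,numpy as np
t=cv2.imread("pics/top0.png");s=cv2.imread("pics/side0.png")
f=lambda im,x,y,w,h,k:cv2.convertScaleAbs(cv2.resize(im[y:y+h,x:x+w],None,fx=k,fy=k,interpolation=cv2.INTER_CUBIC),alpha=1.5)
a=f(t,130,205,125,70,6)   # 750x420
cv2.imwrite("pics/c1.png",a)
b=np.hstack([f(t,310,225,130,37,3),]); c=f(s,250,150,75,160,3.7)
d=np.zeros((595,800,3),np.uint8); d[:b.shape[0],:b.shape[1]]=b; d[:c.shape[0],420:420+c.shape[1]]=c[:595]
cv2.imwrite("pics/c2.png",d)
```

```text
(no output)
```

View pics/c1.png

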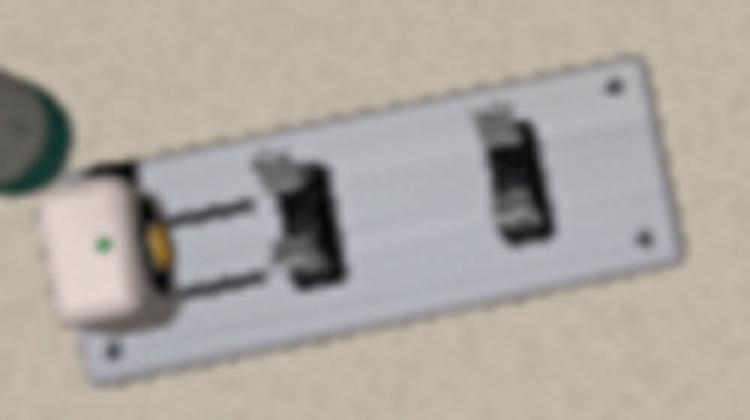

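View pics/c2.png

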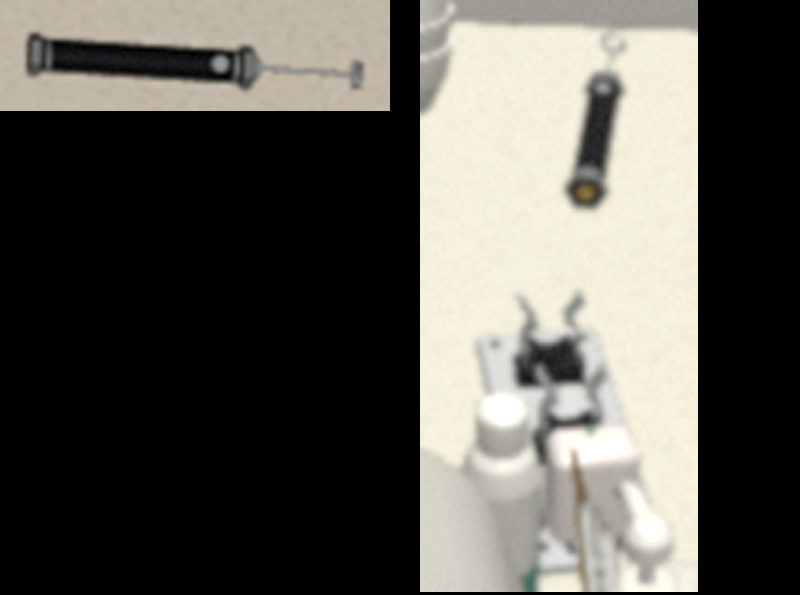

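```bash
cat > h.py <<'E'
import numpy as np,cv2
from cell import robot
P={n:robot.camera_params(n) for n in("side","top")}
def ray(n,uv):
    p=P[n];d=p["R"].T@np.array([(uv[0]-p["cx"])/p["fx"],(uv[1]-p["cy"])/p["fy"],1.]);return -p["R"].T@p["t"],d
def plane(n,uv,z):
    c,d=ray(n,uv);return c+d*(z-c[2])/d[2]
def tri(ut,us):
    A=0;b=0
    rs=[ray("top",ut),ray("side",us)]
    for c,d in rs:
        d=d/np.linalg.norm(d);M=np.eye(3)-np.outer(d,d);A=A+M;b=b+M@c
    X=np.linalg.solve(A,b)
    return X,[np.linalg.norm(np.cross(X-c,d/np.linalg.norm(d)))*1e3 for c,d in rs]
def proj(n,X):
    p=P[n];c=p["R"]@X+p["t"];return np.array([c[0]/c[2]*p["fx"]+p["cx"],c[1]/c[2]*p["fy"]+p["cy"]])
E
python3 - <<'E'
from h import *
np.set_printoptions(precision=4,suppress=True)
for n in P: print(n,-P[n]["R"].T@P[n]["t"])
o=lambda x,y:(130+(x+.5)/6-.5,205+(y+.5)/6-.5)
C={k:plane("top",o(*v),.014) for k,v in dict(TR=(640,55),BR=(685,260),BL=(95,383)).items()}
print(C, "len",np.linalg.norm(C["BR"]-C["BL"]),"wid",np.linalg.norm(C["TR"]-C["BR"]))
q=C["BL"]-C["BR"];print("dir",np.degrees(np.arctan2(q[1],q[0])))
q=C["TR"]-C["BR"];print("perp",np.degrees(np.arctan2(q[1],q[0])))
s=lambda x,y:(250+(x-420+.5)/3.7-.5,150+(y+.5)/3.7-.5)
for nm,a,b in (("front L",(490,110),(580,295)),("front R",(515,212),(522,297)),("rear?",(268,157),(603,375))):
    print(nm,tri(o(*a),s(*b)))
t=lambda x,y:(310+(x+.5)/3-.5,225+(y+.5)/3-.5)
print("butt",tri(t(29,54),s(585,190)))
# frother mask
im=cv2.imread("pics/top0.png")[225:262,310:440];g=im.max(2)
for th in(60,90):
    m=(g<th).astype(np.uint8);n,l,st,_=cv2.connectedComponentsWithStats(m);k=1+st[1:,4].argmax()
    pts=np.argwhere(l==k)[:,::-1]+[310,225]
    W=np.array([plane("top",p,.017) for p in pts])[:,:2];c=W.mean(0);v=np.linalg.svd(W-c,full_matrices=False)[2][0];v*=np.sign(v[1]);e=(W-c)@v
    print(th,"c",c,"dir deg",np.degrees(np.arctan2(v[1],v[0])),"ends",c+v*e.min(),c+v*e.max(),"mid",c+v*(e.max()+e.min())/2,e.max()-e.min(),st[k])
E
```

```text
side [0.5375 1.1001 0.7966]
top [ 0.4218 -0.0693  1.0088]
{'TR': array([0.6016, 0.0081, 0.014 ]), 'BR': array([ 0.5223, -0.0088,  0.014 ]), 'BL': array([0.4797, 0.2129, 0.014 ])} len 0.22579395443805558 wid 0.08103620956105718
dir 100.8851828623827
perp 12.048138487257521
front L (array([0.5535, 0.0573, 0.0845]), [np.float64(16.217863224527527), np.float64(16.217863224527484)])
front R (array([0.5551, 0.0482, 0.0688]), [np.float64(19.881236238290423), np.float64(19.881236238290196)])
rear? (array([0.5381, 0.1366, 0.0808]), [np.float64(16.50707033727569), np.float64(16.50707033727567)])
butt (array([ 0.5341, -0.1816,  0.0133]), [np.float64(2.5396728411714276), np.float64(2.539672841171406)])
60 c [ 0.5252 -0.2631] dir deg 85.318399032595 ends [ 0.5182 -0.3482] [ 0.532  -0.1803] mid [ 0.5251 -0.2643] 0.16849608679021327 [  9  11  75  18 711]
90 c [ 0.5248 -0.2657] dir deg 85.44469528233336 ends [ 0.5179 -0.3527] [ 0.5316 -0.1797] mid [ 0.5248 -0.2662] 0.17355138843904314 [  9  11  77  19 904]
```

Run:
```python
from h import *
np.set_printoptions(precision=4,suppress=True)
o=lambda x,y:(130+(x+.5)/6-.5,205+(y+.5)/6-.5)
s=lambda x,y:(250+(x-420+.5)/3.7-.5,150+(y+.5)/3.7-.5)
for nm,a,b in (("front +x",(490,110),(522,297)),("front -x",(513,205),(580,295)),("rear -x",(285,245),(603,375))):
    print(nm,tri(o(*a),s(*b)))
print("tips on z=.079",[plane("top",o(*a),.079) for a in((490,110),(513,205),(268,157),(287,245))])
# long-edge and short-edge line fits in plate mask
im=cv2.imread("pics/top0.png")[205:275,130:255].astype(int)
m=((im[:,:,0]-im[:,:,2])>-8).astype(np.uint8)&(im.max(2)>110)
m=m.astype(np.uint8); print(m.sum())
big=cv2.resize(im.clip(0,255).astype(np.uint8),None,fx=6,fy=6,interpolation=cv2.INTER_CUBIC).astype(int)
bm=((big[:,:,0]-big[:,:,2])>-8)
# top edge: first plate px per col ; bottom: last
def fit(pts,r):
    p=np.array([plane("top",o(*q),.014)[:2] for q in pts])
    for _ in range(4):
        vx,vy,x0,y0=cv2.fitLine(p.astype(np.float32),cv2.DIST_HUBER,0,.001,.001).ravel()
        d=abs((p-[x0,y0])@[-vy,vx]);p=p[d<max(np.median(d)*3,.0005)]
    return np.degrees(np.arctan2(vy,vx)),(x0,y0),len(p)
top=[(c,np.flatnonzero(bm[20:,c])[0]+20) for c in range(160,620)if bm[:,c].any()]
bot=[(c,np.flatnonzero(bm[:,c])[-1]) for c in range(120,670)if bm[:,c].any()]
rt=[(np.flatnonzero(bm[r,:720])[-1],r) for r in range(80,245)if bm[r].any()]
for k,q in dict(top=top,bot=bot,right=rt).items(): print(k,fit(q,0))
# plunger brass, head dark face edge
print("plunger px on z=.052",plane("top",o(160,243),.052),"head top green",plane("top",o(103,244),.080))
```

```text
front +x (array([0.5727, 0.0569, 0.0772]), [np.float64(1.7568642790788767), np.float64(1.7568642790787263)])
front -x (array([0.5372, 0.0487, 0.0752]), [np.float64(0.3349747992622259), np.float64(0.33497479926238)])
rear -x (array([0.5229, 0.1303, 0.073 ]), [np.float64(1.1702989789531315), np.float64(1.1702989789530946)])
tips on z=.079 [array([0.5707, 0.0567, 0.079 ]), array([0.5363, 0.0483, 0.079 ]), array([0.555 , 0.1357, 0.079 ]), array([0.5234, 0.1282, 0.079 ])]
2149
top (np.float32(-78.941), (np.float32(0.58306235), np.float32(0.10408478)), 453)
bot (np.float32(-78.89787), (np.float32(0.500006), np.float32(0.10061185)), 545)
right (np.float32(11.131503), (np.float32(0.5598043), np.float32(-0.0015062201)), 164)
plunger px on z=.052 [0.5278 0.1802 0.052 ] head top green [0.5247 0.1931 0.08  ]
```

Request:
jog_arm(deltas=[0.5,-0.4,0.2,0,0,-0.06,1,-0.8,0.4,0,0,-0.12,1,-0.8,0.4,0,0,-0.18,1,-0.8,0.4,0,0,-0.22], claw=1)

```text
time: 0.43
tool_pos: [0.2376, 0.4254, 0.25]
tool_rot: [3.139, 0.002, 2.531]
contact_force: [0.3, 0.2, -0.3]
opening: 0.092
```

Request:
jog_arm(deltas=[0.3,-0.3,0,0,0,-0.06,0.6,-0.6,0,0,0,-0.12,0.9,-0.9,0,0,0,-0.18,1,-1,0,0,0,-0.22])

```text
time: 0.77
tool_pos: [0.3364, 0.3245, 0.2482]
tool_rot: [-3.141, 0.002, 2.185]
contact_force: [0.4, -0.8, 0.9]
opening: 0.0916
```

Request:
jog_arm(deltas=[0.3,-0.3,0,0,0,-0.06,0.6,-0.6,0,0,0,-0.12,0.8,-0.9,0,0,0,-0.18,0.8,-1,0,0,0,-0.22])

```text
time: 1.1
tool_pos: [0.4169, 0.2239, 0.2478]
tool_rot: [3.142, 0.002, 1.838]
contact_force: [0.5, -0.7, -0.5]
opening: 0.0919
```

Request:
jog_arm(deltas=[0.2,-0.3,0,0,0,-0.06,0.4,-0.6,0,0,0,-0.12,0.6,-0.9,0,0,0,-0.18,0.6,-1,0,0,0,-0.22])

```text
time: 1.43
tool_pos: [0.4764, 0.124, 0.2478]
tool_rot: [3.141, 0.002, 1.494]
contact_force: [-0.9, 0.1, -0.4]
opening: 0.0916
```

Request:
jog_arm(deltas=[0.2,-0.3,0,0,0,0,0.4,-0.6,0,0,0,0,0.5,-0.9,0,0,0,0,0.5,-1,0,0,0,-0.007])

```text
time: 1.77
tool_pos: [0.5252, 0.0239, 0.2476]
tool_rot: [-3.141, 0.001, 1.488]
contact_force: [-0.1, -0.2, -0.1]
opening: 0.092
```

Request:
jog_arm(deltas=[0,-0.3,0,0,0,0,0,-0.6,0,0,0,0,0,-0.9,0,0,0,0,0,-1,0,0,0,0])

```text
time: 2.1
tool_pos: [0.5233, -0.0753, 0.248]
tool_rot: [-3.141, 0.001, 1.488]
contact_force: [-0.3, 0.0, 0.7]
opening: 0.0922
```

Request:
jog_arm(deltas=[0,-0.3,-0.2,0,0,0,0,-0.6,-0.4,0,0,0,0,-0.9,-0.7,0,0,0,0,-0.95,-0.9,0,0,0])

```text
time: 2.43
tool_pos: [0.5231, -0.1702, 0.1563]
tool_rot: [-3.141, 0.001, 1.488]
contact_force: [0.5, 0.0, 0.1]
opening: 0.0919
```

Request:
jog_arm(deltas=[0,-0.3,-0.2,0,0,0,0,-0.6,-0.4,0,0,0,0,-0.85,-0.6,0,0,0,0,-0.9,-0.8,0,0,0,0,-0.9,-0.8,0,0,0])

```text
time: 2.85
tool_pos: [0.5214, -0.2568, 0.0742]
tool_rot: [-3.135, -0.004, 1.488]
contact_force: [-1.9, -0.5, 0.4]
opening: 0.0916
```

Run:
```python
from h import *
o=robot.observe();print(o["tool_pos"],o["tool_rot"],o["contact_force"])
print(proj("top",o["tool_pos"]))
t=robot.read_camera("top")[:,:,::-1];s=robot.read_camera("side")[:,:,::-1]
f=lambda im,x,y,w,h,k:cv2.convertScaleAbs(cv2.resize(im[y:y+h,x:x+w],None,fx=k,fy=k,interpolation=cv2.INTER_CUBIC),alpha=1.5)
cv2.imwrite("pics/g1.png",np.hstack([f(t,300,180,130,110,4),cv2.resize(f(s,255,130,70,110,4),(280,440))]))
```

```text
[ 0.52141894 -0.25684292  0.0741872 ] [-3.1349973  -0.00386648  1.48801094] [-1.89355306 -0.4945879   0.4245702 ]
[357.76044819 243.63074774]
```

View pics/g1.png

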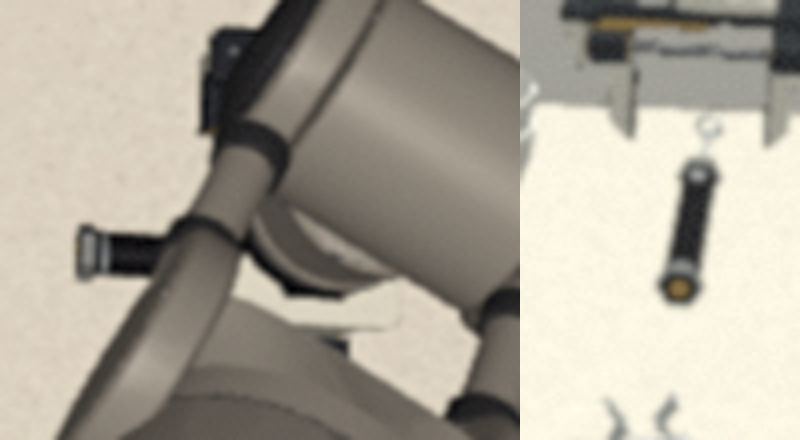

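The side view shows both fingers straddling the handle, centred to within a few millimetres. I'll go down, correcting x by about +4 mm.

Request:
jog_arm(deltas=[0.02,-0.01,-0.2,0,0,0,0.03,-0.02,-0.4,0,0,0,0.03,-0.02,-0.52,0,0,0,0.03,-0.02,-0.57,0,0,0,0.03,-0.02,-0.57,0,0,0])

```text
time: 3.37
tool_pos: [0.5271, -0.2581, 0.0218]
tool_rot: [-3.142, -0.0, 1.492]
contact_force: [-0.2, 1.0, -0.0]
opening: 0.0917
```

Request:
jog_arm(deltas=[0,0,0,0,0,0,0,0,0,0,0,0])

```text
time: 3.53
tool_pos: [0.5278, -0.2593, 0.0231]
tool_rot: [3.139, 0.001, 1.491]
contact_force: [0.0, -0.2, -0.6]
opening: 0.0918
```

Request:
jog_arm(deltas=[-0.02,0,-0.07,0,0,0,-0.02,0,-0.07,0,0,0,-0.02,0,-0.07,0,0,0])

```text
time: 3.78
tool_pos: [0.5245, -0.2592, 0.0144]
tool_rot: [-3.141, -0.0, 1.49]
contact_force: [0.4, 0.2, 0.8]
opening: 0.0918
```

Request:
jog_arm(deltas=[0,0,0,0,0,0,0,0,0,0,0,0,0,0,0,0,0,0,0,0,0,0,0,0,0,0,0,0,0,0], claw=0, newtons=40)

```text
time: 4.2
tool_pos: [0.5249, -0.2594, 0.0145]
tool_rot: [3.141, 0.0, 1.49]
contact_force: [-0.6, 0.1, -1.0]
opening: 0.0629
```

Request:
jog_arm(deltas=[0,0,0,0,0,0,0,0,0,0,0,0,0,0,0,0,0,0,0,0,0,0,0,0,0,0,0,0,0,0])

```text
time: 4.62
tool_pos: [0.5248, -0.2593, 0.0145]
tool_rot: [3.141, 0.0, 1.49]
contact_force: [-0.0, -0.1, -0.0]
opening: 0.0297
```

Request:
jog_arm(deltas=[0,0,0,0,0,0,0,0,0,0,0,0,0,0,0,0,0,0,0,0,0,0,0,0])

```text
time: 4.95
tool_pos: [0.5248, -0.2593, 0.0144]
tool_rot: [3.141, 0.0, 1.49]
contact_force: [0.6, 0.6, -0.2]
opening: 0.0034
```

Request:
jog_arm(deltas=[0,0,0.1,0,0,0,0,0,0.3,0,0,0,0,0,0.5,0,0,0,0,0,0.7,0,0,0,0,0,0.9,0,0,0])

```text
time: 5.37
tool_pos: [0.5248, -0.2593, 0.1062]
tool_rot: [3.141, 0.0, 1.49]
contact_force: [0.4, -0.7, -0.4]
opening: 0.0003
```

Request:
jog_arm(deltas=[0,0,0.2,0,0,0,0,0,0.4,0,0,0,0,0,0.5,0,0,0,0,0,0.5,0,0,0,0,0,0.5,0,0,0])

```text
time: 5.78
tool_pos: [0.5248, -0.2593, 0.1546]
tool_rot: [3.141, 0.0, 1.491]
contact_force: [-0.5, -0.2, -0.6]
opening: 0.0003
```

Run:
```python
from h import *
o=robot.observe();print(o["tool_pos"],o["tool_rot"],o["contact_force"],o["torque"],o["opening"])
t=robot.read_camera("top")[:,:,::-1];s=robot.read_camera("side")[:,:,::-1]
cv2.imwrite("pics/l_top.png",t);cv2.imwrite("pics/l_side.png",s)
f=lambda im,x,y,w,h,k:cv2.convertScaleAbs(cv2.resize(im[y:y+h,x:x+w],None,fx=k,fy=k,interpolation=cv2.INTER_CUBIC),alpha=1.5)
cv2.imwrite("pics/g2.png",np.hstack([f(t,290,180,130,110,3),f(s,255,100,70,110,4)[:330]]))
```

```text
[ 0.52478847 -0.25928042  0.15456563] [3.14101126e+00 2.95645617e-04 1.49051990e+00] [-0.5246341  -0.21027768 -0.58860285] [-0.11012072  0.09497016 -0.00352577] 0.00027545317656648495
```

View pics/g2.png

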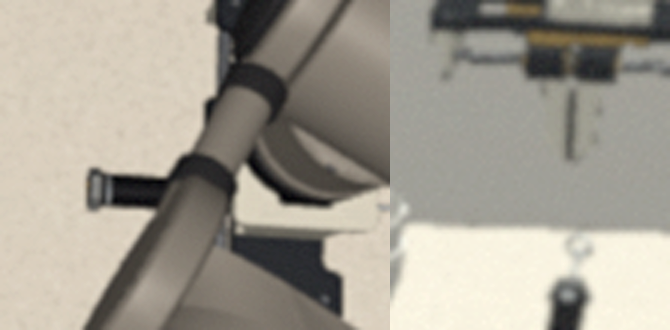

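Run:
```python
from h import *
np.set_printoptions(precision=4,suppress=True)
for X in ([.5248,-.2593,.1436],[.5248,-.2593,.1546],[.525,-.265,.015],[.532,-.18,.015],[.518,-.35,.015]):
    X=np.array(X);print(X,proj("side",X),proj("top",X))
# which point on vertical line through x=.5248 at z=.1436 matches observed tip (300,139.5)
c,d=ray("side",(300,139.5))
for z in(.1436,.17,.2):print(c+d*(z-c[2])/d[2])
```

```text
[ 0.5248 -0.2593  0.1436] [300.4474 146.9922] [365.7049 238.0978]
[ 0.5248 -0.2593  0.1546] [300.5969 143.4082] [366.8958 237.4154]
[ 0.525 -0.265  0.015] [298.7369 185.9202] [356.1918 244.8494]
[ 0.532 -0.18   0.015] [295.8849 200.9363] [318.8098 242.3978]
[ 0.518 -0.35   0.015] [301.3402 172.2136] [393.6195 247.3041]
[ 0.5265 -0.3085  0.1436]
[ 0.527  -0.2516  0.17  ]
[ 0.5275 -0.1869  0.2   ]
```

Run:
```python
import cv2,numpy as np
f=lambda im,x,y,w,h,k:cv2.convertScaleAbs(cv2.resize(im[y:y+h,x:x+w],None,fx=k,fy=k,interpolation=cv2.INTER_CUBIC),alpha=1.5)
s=cv2.imread("pics/l_side.png");cv2.imwrite("pics/g3.png",f(s,240,90,110,120,4.9))
```

```text
(no output)
```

View pics/g3.png

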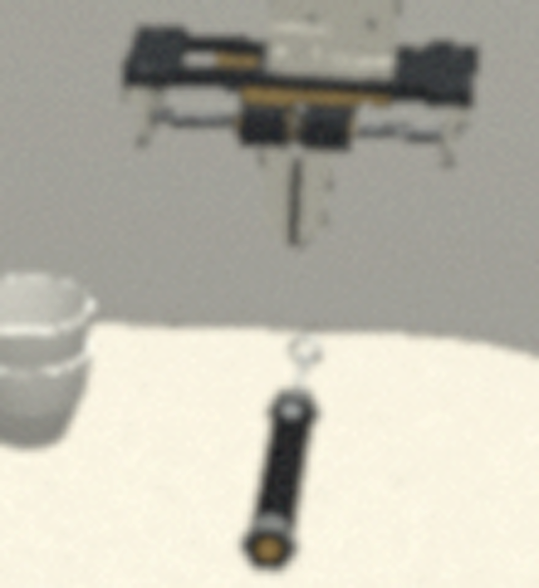

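The g3 crop shows the closed fingertips at side pixel (300.4,139.6), but the reported TCP pose predicts (300.4,147). So the tips stand about 24 mm higher than reported. They closed just above the handle, and the frother has not moved. I'll open and go lower, watching the force.

Request:
jog_arm(deltas=[0,0,-0.2,0,0,0,0,0,-0.4,0,0,0,0,0,-0.6,0,0,0,0,0,-0.8,0,0,0,0,0,-0.9,0,0,0], claw=0.75)

```text
time: 6.3
tool_pos: [0.5229, -0.2581, 0.0606]
tool_rot: [-3.136, -0.003, 1.49]
contact_force: [-0.6, 0.3, 0.1]
opening: 0.029
```

Request:
jog_arm(deltas=[0,0,0,0,0,0,0,0,0,0,0,0,0,0,0,0,0,0,0,0,0,0,0,0,0,0,0,0,0,0])

```text
time: 6.72
tool_pos: [0.5254, -0.2597, 0.0656]
tool_rot: [3.14, 0.001, 1.491]
contact_force: [0.2, 0.2, -0.5]
opening: 0.0623
```

Request:
jog_arm(deltas=[0,0,-0.1,0,0,0,0,0,-0.2,0,0,0,0,0,-0.3,0,0,0,0,0,-0.4,0,0,0,0,0,-0.5,0,0,0])

```text
time: 7.13
tool_pos: [0.5244, -0.2591, 0.0129]
tool_rot: [-3.141, -0.001, 1.49]
contact_force: [0.6, 1.1, 0.3]
opening: 0.0687
```

Run:
```python
from h import *
o=robot.observe();print(o["tool_pos"],o["contact_force"],o["opening"],o["qpos"])
s=robot.read_camera("side")[:,:,::-1]
f=lambda im,x,y,w,h,k:cv2.convertScaleAbs(cv2.resize(im[y:y+h,x:x+w],None,fx=k,fy=k,interpolation=cv2.INTER_CUBIC),alpha=1.5)
cv2.imwrite("pics/g4.png",f(s,250,130,100,90,6))
print(proj("side",o["tool_pos"]-[0,0,.011]))
```

```text
[ 0.52443586 -0.25906021  0.0128641 ] [0.63477098 1.1178633  0.31364994] 0.06865145438242891 [-5.89840871e-01  6.63729807e-01  1.57786647e+00  7.47837267e-05
  9.01113865e-01 -5.09518773e-01]
[298.74394964 190.81707102]
```

View pics/g4.png

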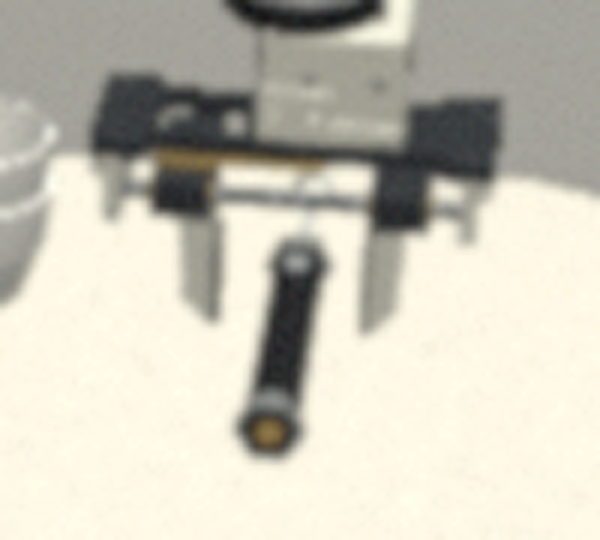

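Tips are at about (286,184) and (310,185), straddling the handle but some 20 mm above the counter. I'll go down another 16 mm.

Request:
jog_arm(deltas=[0,0,-0.04,0,0,0,0,0,-0.08,0,0,0,0,0,-0.12,0,0,0,0,0,-0.16,0,0,0,0,0,-0.16,0,0,0])

```text
time: 7.6
tool_pos: [0.5245, -0.2591, -0.0022]
tool_rot: [-3.141, -0.0, 1.491]
contact_force: [-1.0, 0.5, -0.6]
opening: 0.069
```

Request:
jog_arm(deltas=[0,0,0,0,0,0,0,0,0,0,0,0,0,0,0,0,0,0,0,0,0,0,0,0,0,0,0,0,0,0], claw=0, newtons=40)

```text
time: 8.02
tool_pos: [0.5249, -0.2594, -0.0013]
tool_rot: [3.141, 0.0, 1.49]
contact_force: [-0.4, -1.6, -0.5]
opening: 0.0401
```

Request:
jog_arm(deltas=[0,0,0,0,0,0,0,0,0,0,0,0,0,0,0,0,0,0,0,0,0,0,0,0,0,0,0,0,0,0])

```text
time: 8.43
tool_pos: [0.525, -0.2594, -0.0014]
tool_rot: [3.141, 0.0, 1.49]
contact_force: [0.5, 0.8, 1.0]
opening: 0.0236
```

Request:
jog_arm(deltas=[0,0,0,0,0,0,0,0,0,0,0,0])

```text
time: 8.6
tool_pos: [0.525, -0.2594, -0.0014]
tool_rot: [3.141, 0.0, 1.49]
contact_force: [0.7, 0.2, 1.6]
opening: 0.0239
```

Opening is 23.8 mm, under the 26 mm diameter, so the tips are gripping above the equator. I'll open slightly, go lower and regrip.

Request:
jog_arm(deltas=[0,0,0,0,0,0,0,0,0,0,0,0,0,0,0,0,0,0,0,0,0,0,0,0,0,0,-0.02,0,0,0], claw=0.5)

```text
time: 9.02
tool_pos: [0.5249, -0.2594, -0.0034]
tool_rot: [3.141, 0.0, 1.491]
contact_force: [0.5, -0.0, -0.3]
opening: 0.0453
```

Request:
jog_arm(deltas=[0,0,-0.02,0,0,0,0,0,-0.04,0,0,0,0,0,-0.06,0,0,0,0,0,-0.06,0,0,0])

```text
time: 9.35
tool_pos: [0.5245, -0.2591, -0.0102]
tool_rot: [-3.141, -0.0, 1.49]
contact_force: [0.1, -0.3, 0.3]
opening: 0.0458
```

Request:
jog_arm(deltas=[0,0,-0.01,0,0,0,0,0,-0.02,0,0,0,0,0,-0.03,0,0,0,0,0,-0.03,0,0,0])

```text
time: 9.68
tool_pos: [0.5247, -0.2593, -0.0127]
tool_rot: [-3.141, -0.0, 1.491]
contact_force: [0.8, 0.3, -0.3]
opening: 0.0461
```

Request:
jog_arm(deltas=[0,0,-0.01,0,0,0,0,0,-0.02,0,0,0,0,0,-0.03,0,0,0,0,0,-0.03,0,0,0])

```text
time: 10.02
tool_pos: [0.5247, -0.2592, -0.0158]
tool_rot: [-3.141, -0.0, 1.49]
contact_force: [-0.4, -0.1, 0.1]
opening: 0.0459
```

Request:
jog_arm(deltas=[0,0,0,0,0,0,0,0,0,0,0,0,0,0,0,0,0,0,0,0,0,0,0,0,0,0,0,0,0,0], claw=0, newtons=40)

```text
time: 10.43
tool_pos: [0.5249, -0.2594, -0.0155]
tool_rot: [3.141, 0.0, 1.491]
contact_force: [0.6, -0.5, 0.5]
opening: 0.0249
```

Request:
jog_arm(deltas=[0,0,0,0,0,0,0,0,0,0,0,0])

```text
time: 10.6
tool_pos: [0.5249, -0.2593, -0.0155]
tool_rot: [3.141, 0.0, 1.491]
contact_force: [0.4, 0.7, 0.3]
opening: 0.0253
```

Request:
jog_arm(deltas=[0,0,0.1,0,0,0,0,0,0.3,0,0,0,0,0,0.5,0,0,0,0,0,0.7,0,0,0,0,0,0.9,0,0,0])

```text
time: 11.02
tool_pos: [0.5246, -0.2592, 0.0759]
tool_rot: [-3.141, -0.0, 1.49]
contact_force: [1.1, -0.0, -0.7]
opening: 0.0251
```

Request:
jog_arm(deltas=[0,0,0.1,0,0,0,0,0.1,0.2,0,0,0,0,0.3,0.2,0,0,0.03,0,0.5,0.2,0,0,0.05,0,0.7,0.2,0,0,0.06])

```text
time: 11.43
tool_pos: [0.5241, -0.1878, 0.0942]
tool_rot: [-3.141, -0.001, 1.586]
contact_force: [-0.0, 0.1, -1.5]
opening: 0.0251
```

Run:
```python
from h import *
o=robot.observe();print(o["tool_pos"],o["tool_rot"],o["contact_force"],o["torque"],o["opening"])
t=robot.read_camera("top")[:,:,::-1];s=robot.read_camera("side")[:,:,::-1]
cv2.imwrite("pics/l_top.png",t);cv2.imwrite("pics/l_side.png",s)
f=lambda im,x,y,w,h,k:cv2.convertScaleAbs(cv2.resize(im[y:y+h,x:x+w],None,fx=k,fy=k,interpolation=cv2.INTER_CUBIC),alpha=1.5)
cv2.imwrite("pics/g5.png",np.hstack([f(t,250,190,130,110,3.5),f(s,250,130,85,96,4)[:384]]) if 0 else np.hstack([f(t,250,190,130,100,3),f(s,250,130,100,75,4)]))
```

```text
[ 0.52412672 -0.18777852  0.09417133] [-3.14056008e+00 -8.31889995e-04  1.58581176e+00] [-0.0240195   0.05569804 -1.54337147] [-0.03374072  0.04193004  0.04217631] 0.02512472694402231
```

View pics/g5.png

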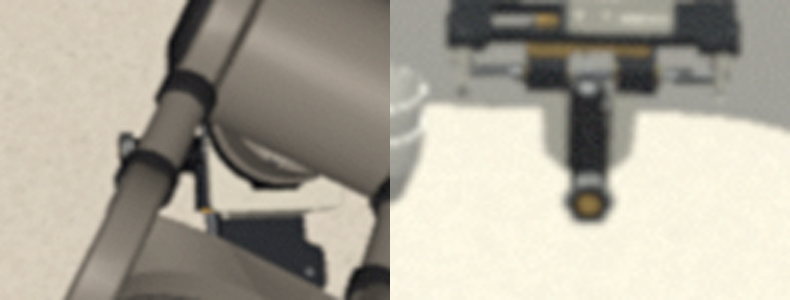

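It's held: in the side view the butt disc is at about (299,181), and in the top view the butt end is at about (290.5,238). I'll triangulate the butt against the TCP.

```bash
cat >> h.py <<'E'
def brass(s,win):   # centre of brass butt disc in side image (rgb)
    x,y,w,h=win;i=s[y:y+h,x:x+w].astype(int)
    m=((i[:,:,0]-i[:,:,2])>35)
    n,l,st,c=cv2.connectedComponentsWithStats(m.astype(np.uint8))
    return [(tuple(np.round(c[k]+[x,y],1)),int(st[k,4])) for k in range(1,n) if st[k,4]>3]
E
python3 - <<'E'
from h import *
np.set_printoptions(precision=4,suppress=True)
s=cv2.imread("pics/l_side.png")[:,:,::-1]
b=brass(s,(285,165,30,30));print(b)
uv=b[0][0] if b else (299.2,181.2)
for tu in((290.5,238),(289.5,237)): print(tri(tu,uv))
for z in(.115,.125,.13): print(plane("side",uv,z))
o=robot.observe();print(o["tool_pos"]+.079*np.array([np.cos(o["tool_rot"][2]),np.sin(o["tool_rot"][2]),0]))
E
```

```text
[((np.float64(299.3), np.float64(180.5)), 14)]
(array([ 0.5279, -0.1106,  0.12  ]), [np.float64(2.3981524932106217), np.float64(2.3981524932104135)])
(array([ 0.5289, -0.1085,  0.1213]), [np.float64(3.349461463496446), np.float64(3.3494614634963336)])
[ 0.5255 -0.1188  0.115 ]
[ 0.5256 -0.1009  0.125 ]
[ 0.5257 -0.092   0.13  ]
[ 0.5226 -0.1067  0.094 ]
```

Run:
```python
from h import *
np.set_printoptions(precision=4,suppress=True)
a=np.radians(101.08);u=np.array([np.cos(a),np.sin(a)]);n=np.array([u[1],-u[0]])
im=cv2.imread("pics/top0.png");g=im.max(2)
o=lambda x,y:(130+(x+.5)/6-.5,205+(y+.5)/6-.5)
big=cv2.resize(g[205:275,130:255],None,fx=6,fy=6,interpolation=cv2.INTER_CUBIC)
for nm,(x,y,w,h) in dict(front=(470,95,100,165),rear=(262,140,100,160)).items():
    m=(big[y:y+h,x:x+w]<55).astype(np.uint8);k,l,st,c=cv2.connectedComponentsWithStats(m);j=1+st[1:,4].argmax()
    pts=np.argwhere(l==j)[:,::-1]+[x,y]
    for z in(.035,.045):
        W=np.array([plane("top",o(*p),z)[:2] for p in pts[::7]]);U=W@u;N=W@n
        print(nm,z,"u",(np.percentile(U,2)+np.percentile(U,98))/2,np.ptp(U),"n",(np.percentile(N,2)+np.percentile(N,98))/2,np.ptp(N),st[j])
for nm,p in dict(plg_r=(175,243),plg_l=(150,243)).items():
    W=plane("top",o(*p),.052)[:2];print(nm,W@u,W@n)
```

```text
front 0.035 u -0.055120030599605574 0.018013380634425452 n 0.5491492780927796 0.044328286557019814 [  19   28   64  120 4006]
front 0.045 u -0.056084735618228757 0.017828398249985965 n 0.5476243725377793 0.04387307205221069 [  19   28   64  120 4006]
rear 0.035 u 0.02388564877698899 0.019094517138530456 n 0.5496067983270738 0.0445892677066807 [  17   25   66  123 4725]
rear 0.045 u 0.022109621372416045 0.018898432384552858 n 0.5480771944211319 0.044131373143289854 [  17   25   66  123 4725]
plg_r 0.0700984156710078 0.551488414182792
plg_l 0.07900662519548676 0.553385089047428
```

Request:
jog_arm(deltas=[0.02,0.2,0,0,0,0.01,0.04,0.4,0,0,0,0.02,0.06,0.6,0,0,0,0.03,0.08,0.8,0,0,0,0.04,0.09,0.9,0,0,0,0.04])

```text
time: 11.95
tool_pos: [0.5334, -0.0973, 0.0941]
tool_rot: [-3.14, -0.001, 1.649]
contact_force: [0.5, -0.6, -1.3]
opening: 0.0243
```

Request:
jog_arm(deltas=[0.02,0.2,0,0,0,0.01,0.04,0.4,0,0,0,0.02,0.06,0.6,0,0,0,0.03,0.08,0.8,0,0,0,0.04,0.09,0.9,0,0,0,0.04])

```text
time: 12.37
tool_pos: [0.5427, -0.0077, 0.0942]
tool_rot: [-3.141, -0.001, 1.711]
contact_force: [-0.3, 0.1, -1.9]
opening: 0.0248
```

Request:
jog_arm(deltas=[0.01,0.2,0,0,0,0.01,0.03,0.4,0,0,0,0.02,0.05,0.6,0,0,0,0.03,0.06,0.8,0,0,0,0.034,0.06,0.8,0,0,0,0.034])

```text
time: 12.78
tool_pos: [0.5488, 0.0731, 0.0943]
tool_rot: [3.142, -0.001, 1.765]
contact_force: [-0.1, -0.3, -0.6]
opening: 0.0251
```

Request:
jog_arm(deltas=[0,0,0,0,0,0,0,0,0,0,0,0])

```text
time: 12.95
tool_pos: [0.5488, 0.0698, 0.0942]
tool_rot: [-3.141, 0.0, 1.763]
contact_force: [-0.4, -0.4, -1.9]
opening: 0.0254
```

Run:
```python
from h import *
o=robot.observe();print(o["tool_pos"],o["tool_rot"],o["contact_force"],o["opening"])
t=robot.read_camera("top")[:,:,::-1];s=robot.read_camera("side")[:,:,::-1]
cv2.imwrite("pics/h_top.png",t);cv2.imwrite("pics/h_side.png",s)
print(brass(s[:,:,::-1],(270,190,50,70)))
f=lambda im,x,y,w,h,k:cv2.convertScaleAbs(cv2.resize(im[y:y+h,x:x+w],None,fx=k,fy=k,interpolation=cv2.INTER_CUBIC),alpha=1.5)
cv2.imwrite("pics/g6.png",np.hstack([f(t,125,190,150,120,3),f(s,250,180,65,90,4)[:360]]))
```

```text
[0.54877791 0.06981101 0.09424041] [-3.14113150e+00  4.72201092e-04  1.76318861e+00] [-0.35604628 -0.42660182 -1.86800933] 0.025422628498514545
[((np.float64(301.6), np.float64(190.6)), 5), ((np.float64(277.0), np.float64(192.5)), 24), ((np.float64(293.0), np.float64(237.1)), 20)]
```

View pics/g6.png

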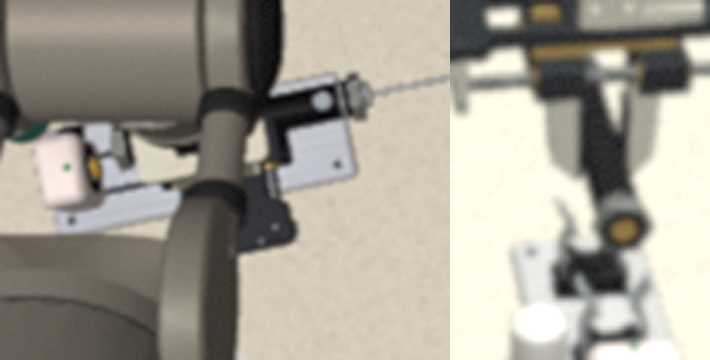

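The hover view shows the neck collar over the dock's front end at about (247.7,221) in the top view, and the butt disc at (293,237) in the side view.

Run:
```python
from h import *
np.set_printoptions(precision=4,suppress=True)
a=np.radians(101.08);u=np.array([np.cos(a),np.sin(a)]);n=np.array([u[1],-u[0]])
O=-.0155*u+.552*n
t=cv2.imread("pics/h_top.png").max(2)
for z in (.120,.1247):
    B=plane("side",(293.,237.1),z)[:2];N=plane("top",(125+368.5/3-.5,190+93.5/3-.5),z)[:2]
    d=B-N;print(z,"B",B,"N",N,"len",np.linalg.norm(d),"deg",np.degrees(np.arctan2(d[1],d[0])),"dock B",(B-O)@u,(B-O)@n,"dock N",(N-O)@u,(N-O)@n)
T=robot.observe()["tool_pos"][:2];print("tcp dock",(T-O)@u,(T-O)@n)
```

```text
0.12 B [0.5366 0.1438] N [ 0.5676 -0.0229] len 0.16957009673890253 deg 100.53366914896995 dock B 0.05349578465694762 0.002229081466901578 dock N -0.11606660336378682 0.0006122089466777913
0.1247 B [0.5366 0.1504] N [ 0.5668 -0.0232] len 0.1762118879667623 deg 99.8758756609805 dock B 0.060013855327023316 0.0035116332191922196 dock N -0.11615912036415452 -0.00019135164797289662
tcp dock -0.021742718133433522 -5.350517357889916e-06
```

Request:
jog_arm(deltas=[-0.005,0.03,0,0,0,0,-0.01,0.06,0,0,0,0,-0.015,0.08,0,0,0,0,-0.015,0.08,0,0,0,0,-0.015,0.08,0,0,0,0])

```text
time: 13.47
tool_pos: [0.5473, 0.0788, 0.0945]
tool_rot: [3.141, 0.0, 1.764]
contact_force: [0.7, 0.1, -1.5]
opening: 0.0249
```

Request:
jog_arm(deltas=[0,0,-0.07,0,0,0,0,0,-0.14,0,0,0,0,0,-0.21,0,0,0,0,0,-0.28,0,0,0,0,0,-0.32,0,0,0])

```text
time: 13.88
tool_pos: [0.5466, 0.0786, 0.0609]
tool_rot: [-3.14, -0.0, 1.764]
contact_force: [0.2, 0.5, -0.7]
opening: 0.0253
```

Request:
jog_arm(deltas=[0,0,0,0,0,0,0,0,0,0,0,0])

```text
time: 14.05
tool_pos: [0.5472, 0.0787, 0.062]
tool_rot: [-3.141, -0.0, 1.764]
contact_force: [-0.4, -0.4, -0.6]
opening: 0.0251
```

Run:
```python
from h import *
np.set_printoptions(precision=4,suppress=True)
a=np.radians(101.08);u=np.array([np.cos(a),np.sin(a)]);n=np.array([u[1],-u[0]])
O=-.0155*u+.552*n
T=robot.observe()["tool_pos"];print(T,"tcp dock",(T[:2]-O)@u,(T[:2]-O)@n,robot.observe()["contact_force"])
s=robot.read_camera("side");print(brass(s,(270,200,50,70)))
```

```text
[0.5472 0.0787 0.062 ] tcp dock -0.012462863027686056 8.732299558396423e-05 [-0.42   -0.4263 -0.6084]
[((np.float64(277.7), np.float64(207.3)), 24), ((np.float64(293.3), np.float64(251.7)), 19)]
```

Request:
jog_arm(deltas=[0,-0.02,-0.02,0,0,0,0,-0.02,-0.04,0,0,0,0,-0.02,-0.06,0,0,0,0,-0.02,-0.08,0,0,0])

```text
time: 14.43
tool_pos: [0.5474, 0.0766, 0.0543]
tool_rot: [3.141, 0.0, 1.764]
contact_force: [0.4, -0.2, -0.9]
opening: 0.0249
```

Request:
jog_arm(deltas=[0,0,-0.01,0,0,0,0,0,-0.02,0,0,0,0,0,-0.03,0,0,0,0,0,-0.04,0,0,0,0,0,-0.04,0,0,0])

```text
time: 14.85
tool_pos: [0.5472, 0.0767, 0.0502]
tool_rot: [-3.141, -0.0, 1.764]
contact_force: [-0.3, 0.5, -1.4]
opening: 0.0252
```

Request:
jog_arm(deltas=[0,0,-0.01,0,0,0,0,0,-0.02,0,0,0,0,0,-0.03,0,0,0,0,0,-0.04,0,0,0,0,0,-0.04,0,0,0])

```text
time: 15.27
tool_pos: [0.5472, 0.0767, 0.0462]
tool_rot: [-3.141, -0.0, 1.764]
contact_force: [-0.6, 0.3, -1.1]
opening: 0.0252
```

Request:
jog_arm(deltas=[0,0,-0.01,0,0,0,0,0,-0.02,0,0,0,0,0,-0.03,0,0,0,0,0,-0.03,0,0,0])

```text
time: 15.6
tool_pos: [0.5474, 0.0767, 0.0433]
tool_rot: [3.141, -0.0, 1.764]
contact_force: [0.3, 0.1, -2.0]
opening: 0.0251
```

Request:
jog_arm(deltas=[0,0,-0.01,0,0,0,0,0,-0.02,0,0,0,0,0,-0.03,0,0,0,0,0,-0.03,0,0,0])

```text
time: 15.93
tool_pos: [0.5485, 0.0767, 0.0416]
tool_rot: [3.139, 0.001, 1.764]
contact_force: [0.5, -0.5, 7.2]
opening: 0.0249
```

Request:
jog_arm(deltas=[0,0,-0.01,0,0,0,0,0,-0.02,0,0,0,0,0,-0.02,0,0,0])

```text
time: 16.18
tool_pos: [0.5486, 0.0766, 0.0399]
tool_rot: [3.138, 0.001, 1.764]
contact_force: [-0.3, -1.1, 9.3]
opening: 0.0247
```

Clip contact starts at reported z≈0.042 with almost no side force. I'll keep pressing in small steps.

Request:
jog_arm(deltas=[0,0,-0.01,0,0,0,0,0,-0.02,0,0,0,0,0,-0.02,0,0,0])

```text
time: 16.43
tool_pos: [0.5485, 0.0767, 0.0377]
tool_rot: [3.139, 0.001, 1.764]
contact_force: [0.1, -0.1, 7.2]
opening: 0.0253
```

Request:
jog_arm(deltas=[0,0,-0.01,0,0,0,0,0,-0.02,0,0,0,0,0,-0.02,0,0,0])

```text
time: 16.68
tool_pos: [0.5483, 0.0767, 0.0354]
tool_rot: [3.139, 0.0, 1.764]
contact_force: [0.1, -0.4, 6.5]
opening: 0.025
```

Request:
jog_arm(deltas=[0,0,-0.01,0,0,0,0,0,-0.02,0,0,0,0,0,-0.02,0,0,0])

```text
time: 16.93
tool_pos: [0.548, 0.0767, 0.0332]
tool_rot: [3.14, 0.0, 1.764]
contact_force: [0.5, -0.4, 4.4]
opening: 0.0248
```

Request:
jog_arm(deltas=[0,0,-0.01,0,0,0,0,0,-0.02,0,0,0,0,0,-0.02,0,0,0])

```text
time: 17.18
tool_pos: [0.5474, 0.0767, 0.0303]
tool_rot: [3.141, 0.0, 1.764]
contact_force: [0.0, -0.6, 2.5]
opening: 0.0253
```

Request:
jog_arm(deltas=[0,0,-0.01,0,0,0,0,0,-0.02,0,0,0,0,0,-0.02,0,0,0])

```text
time: 17.43
tool_pos: [0.5471, 0.0767, 0.0279]
tool_rot: [-3.141, -0.0, 1.764]
contact_force: [1.3, 0.2, -0.3]
opening: 0.0252
```

Request:
jog_arm(deltas=[0,0,-0.01,0,0,0,0,0,-0.01,0,0,0])

```text
time: 17.6
tool_pos: [0.5471, 0.0767, 0.027]
tool_rot: [-3.141, -0.0, 1.764]
contact_force: [1.2, 0.2, -1.9]
opening: 0.0251
```

Request:
jog_arm(deltas=[0,0,-0.01,0,0,0,0,0,-0.01,0,0,0])

```text
time: 17.77
tool_pos: [0.5471, 0.0767, 0.0261]
tool_rot: [-3.141, -0.0, 1.764]
contact_force: [1.4, 0.5, -2.8]
opening: 0.025
```

Request:
jog_arm(deltas=[0,0,-0.01,0,0,0,0,0,-0.01,0,0,0])

```text
time: 17.93
tool_pos: [0.5471, 0.0767, 0.0251]
tool_rot: [-3.141, -0.0, 1.764]
contact_force: [1.7, 0.0, -2.5]
opening: 0.0247
```

Force on the tool is now slightly downward, so the clips are pulling the handle in. I'll keep going 1 mm at a time until the saddle is felt.

Request:
jog_arm(deltas=[0,0,-0.01,0,0,0,0,0,-0.01,0,0,0])

```text
time: 18.1
tool_pos: [0.5471, 0.0767, 0.0241]
tool_rot: [-3.141, -0.0, 1.764]
contact_force: [1.4, -0.2, -2.9]
opening: 0.0251
```

Request:
jog_arm(deltas=[0,0,-0.01,0,0,0,0,0,-0.01,0,0,0])

```text
time: 18.27
tool_pos: [0.5472, 0.0767, 0.0232]
tool_rot: [-3.141, -0.0, 1.764]
contact_force: [1.4, 0.6, -2.5]
opening: 0.0252
```

Request:
jog_arm(deltas=[0,0,-0.01,0,0,0,0,0,-0.01,0,0,0])

```text
time: 18.43
tool_pos: [0.5473, 0.0767, 0.0223]
tool_rot: [3.142, -0.0, 1.764]
contact_force: [1.4, 0.6, -3.0]
opening: 0.0249
```

Request:
jog_arm(deltas=[0,0,-0.01,0,0,0,0,0,-0.01,0,0,0])

```text
time: 18.6
tool_pos: [0.5479, 0.0767, 0.0217]
tool_rot: [3.14, 0.0, 1.764]
contact_force: [2.9, 0.6, -0.3]
opening: 0.025
```

Request:
jog_arm(deltas=[0,0,-0.01,0,0,0,0,0,-0.01,0,0,0])

```text
time: 18.77
tool_pos: [0.5483, 0.0768, 0.0213]
tool_rot: [3.139, 0.0, 1.764]
contact_force: [1.8, 0.9, 5.1]
opening: 0.025
```

The saddle is felt at z 0.0217, which puts the axis at 0.052. One more millimetre of press, then relax it and slide along dock +x.

Request:
jog_arm(deltas=[0,0,-0.01,0,0,0,0,0,-0.01,0,0,0,0,0,-0.01,0,0,0])

```text
time: 19.02
tool_pos: [0.5484, 0.0768, 0.0213]
tool_rot: [3.139, 0.001, 1.764]
contact_force: [-1.0, 0.6, 12.8]
opening: 0.0248
```

Request:
jog_arm(deltas=[0,0,0.01,0,0,0,0,0,0.015,0,0,0,0,0,0.015,0,0,0])

```text
time: 19.27
tool_pos: [0.5483, 0.0768, 0.0214]
tool_rot: [3.139, 0.0, 1.764]
contact_force: [2.7, 1.0, 2.8]
opening: 0.0246
```

Request:
jog_arm(deltas=[-0.002,0.01,0,0,0,0,-0.004,0.02,0,0,0,0,-0.006,0.03,0,0,0,0,-0.008,0.039,0,0,0,0])

```text
time: 19.6
tool_pos: [0.5478, 0.0791, 0.0214]
tool_rot: [3.139, 0.003, 1.764]
contact_force: [4.5, -6.4, 2.2]
opening: 0.0247
```

Run:
```python
from h import *
s=robot.read_camera("side");print(brass(s,(270,220,50,70)))
cv2.imwrite("pics/s_side.png",s[:,:,::-1]);cv2.imwrite("pics/s_top.png",robot.read_camera("top")[:,:,::-1])
```

```text
[((np.float64(277.3), np.float64(222.8)), 20)]
```

Request:
jog_arm(deltas=[-0.002,0.01,0,0,0,0,-0.004,0.02,0,0,0,0,-0.006,0.03,0,0,0,0,-0.008,0.039,0,0,0,0])

```text
time: 20.03
tool_pos: [0.5471, 0.083, 0.0214]
tool_rot: [3.139, 0.002, 1.764]
contact_force: [5.7, -5.6, 2.7]
opening: 0.0252
```

Request:
jog_arm(deltas=[-0.002,0.01,0,0,0,0,-0.004,0.02,0,0,0,0,-0.006,0.03,0,0,0,0,-0.008,0.039,0,0,0,0])

```text
time: 20.37
tool_pos: [0.5463, 0.0869, 0.0214]
tool_rot: [3.139, 0.002, 1.764]
contact_force: [4.9, -6.5, 1.9]
opening: 0.025
```

Request:
jog_arm(deltas=[0.002,0.01,0,0,0,0,0.003,0.02,0,0,0,0,0.003,0.03,0,0,0,0,0.002,0.039,0,0,0,0])

```text
time: 20.7
tool_pos: [0.5456, 0.0904, 0.0214]
tool_rot: [3.141, 0.003, 1.764]
contact_force: [2.3, -8.2, 4.9]
opening: 0.0249
```

Request:
jog_arm(deltas=[-0.002,0.01,0,0,0,0,-0.004,0.02,0,0,0,0,-0.006,0.03,0,0,0,0])

```text
time: 20.95
tool_pos: [0.545, 0.0934, 0.0214]
tool_rot: [3.141, 0.003, 1.764]
contact_force: [2.5, -8.9, 4.0]
opening: 0.0249
```

Run:
```python
from h import *
t=robot.read_camera("top")[:,:,::-1];cv2.imwrite("pics/s2_top.png",t)
o=robot.observe();print(o["tool_pos"],o["contact_force"])
a=np.array(cv2.imread("pics/s_top.png"));f=lambda im:cv2.convertScaleAbs(cv2.resize(im[195:275,130:265],None,fx=5,fy=5,interpolation=cv2.INTER_CUBIC)[:300],alpha=1.5)
cv2.imwrite("pics/g7.png",np.vstack([f(a),f(t)]))
```

```text
[0.54500115 0.09353321 0.02135325] [ 2.99562892 -7.6587796   4.70856678]
```

View pics/g7.png

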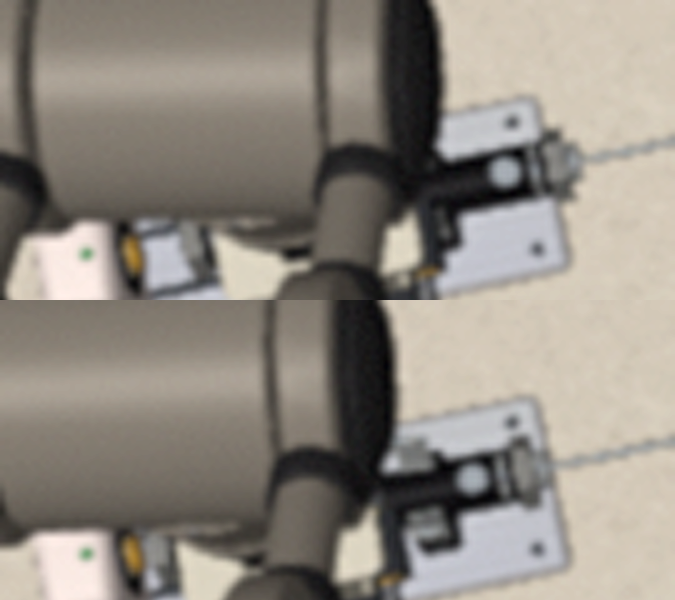

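The handle has moved with the gripper without slipping: the button went from 505 to 472 crop pixels, about 14.5 mm. The butt is now close to the plunger at (130,550), so I'll slow down.

Request:
jog_arm(deltas=[-0.002,0.01,0,0,0,0,-0.004,0.02,0,0,0,0,-0.004,0.02,0,0,0,0])

```text
time: 21.25
tool_pos: [0.5446, 0.0956, 0.0213]
tool_rot: [3.141, 0.003, 1.764]
contact_force: [1.7, -7.4, 5.3]
opening: 0.0249
```

Request:
jog_arm(deltas=[-0.002,0.01,0,0,0,0,-0.003,0.015,0,0,0,0,-0.003,0.015,0,0,0,0])

```text
time: 21.5
tool_pos: [0.5443, 0.097, 0.0214]
tool_rot: [3.141, 0.003, 1.764]
contact_force: [2.7, -7.0, 5.0]
opening: 0.0249
```

Request:
jog_arm(deltas=[-0.002,0.01,0,0,0,0,-0.003,0.015,0,0,0,0,-0.003,0.015,0,0,0,0])

```text
time: 21.75
tool_pos: [0.544, 0.0985, 0.0214]
tool_rot: [3.141, 0.003, 1.764]
contact_force: [2.6, -7.6, 4.6]
opening: 0.0253
```

Request:
jog_arm(deltas=[-0.002,0.01,0,0,0,0,-0.003,0.015,0,0,0,0,-0.003,0.015,0,0,0,0])

```text
time: 22.0
tool_pos: [0.5437, 0.0999, 0.0213]
tool_rot: [3.141, 0.003, 1.764]
contact_force: [2.9, -8.3, 5.7]
opening: 0.0249
```

Request:
jog_arm(deltas=[-0.002,0.01,0,0,0,0,-0.003,0.015,0,0,0,0,-0.003,0.015,0,0,0,0])

```text
time: 22.25
tool_pos: [0.5435, 0.1013, 0.0214]
tool_rot: [3.141, 0.003, 1.764]
contact_force: [2.6, -8.6, 5.2]
opening: 0.0247
```

Request:
jog_arm(deltas=[-0.002,0.01,0,0,0,0,-0.003,0.015,0,0,0,0,-0.003,0.015,0,0,0,0])

```text
time: 22.5
tool_pos: [0.5432, 0.1028, 0.0213]
tool_rot: [3.141, 0.003, 1.764]
contact_force: [3.1, -8.6, 4.8]
opening: 0.0251
```

Request:
jog_arm(deltas=[-0.001,0.005,0,0,0,0,-0.002,0.01,0,0,0,0,-0.002,0.01,0,0,0,0])

```text
time: 22.75
tool_pos: [0.543, 0.1037, 0.0214]
tool_rot: [3.141, 0.003, 1.764]
contact_force: [3.7, -10.0, 4.7]
opening: 0.0249
```

Request:
jog_arm(deltas=[-0.001,0.005,0,0,0,0,-0.002,0.01,0,0,0,0,-0.002,0.01,0,0,0,0])

```text
time: 23.0
tool_pos: [0.5429, 0.1044, 0.0214]
tool_rot: [3.141, 0.003, 1.764]
contact_force: [2.5, -9.2, 4.4]
opening: 0.0249
```

Request:
jog_arm(deltas=[-0.001,0.005,0,0,0,0,-0.002,0.01,0,0,0,0,-0.002,0.01,0,0,0,0])

```text
time: 23.25
tool_pos: [0.5429, 0.1045, 0.0214]
tool_rot: [3.141, 0.005, 1.764]
contact_force: [2.6, -14.3, 4.2]
opening: 0.0255
```

Request:
jog_arm(deltas=[-0.001,0.005,0,0,0,0,-0.002,0.01,0,0,0,0,-0.002,0.01,0,0,0,0])

```text
time: 23.5
tool_pos: [0.5428, 0.1047, 0.0214]
tool_rot: [3.141, 0.006, 1.764]
contact_force: [3.8, -17.6, 4.7]
opening: 0.0247
```

Hard stop at y 0.1045, after about 5 mm of raised force starting near y 0.0995, so the plunger is home. I'll ease off, open and retreat upward.

Request:
jog_arm(deltas=[0,-0.01,0,0,0,0,0.003,-0.02,0,0,0,0,0.003,-0.02,0,0,0,0])

```text
time: 23.75
tool_pos: [0.5428, 0.1046, 0.0214]
tool_rot: [3.141, 0.003, 1.764]
contact_force: [3.7, -9.5, 4.7]
opening: 0.0248
```

Request:
jog_arm(deltas=[0,0,0,0,0,0,0,0,0,0,0,0,0,0,0,0,0,0,0,0,0,0,0,0,0,0,0,0,0,0], claw=0.8)

```text
time: 24.17
tool_pos: [0.5415, 0.107, 0.0206]
tool_rot: [-3.14, -0.0, 1.764]
contact_force: [0.5, 0.3, 0.3]
opening: 0.0538
```

Request:
jog_arm(deltas=[0,0,0,0,0,0,0,0,0,0,0,0,0,0,0,0,0,0,0,0,0,0,0,0,0,0,0,0,0,0])

```text
time: 24.58
tool_pos: [0.5421, 0.1068, 0.0209]
tool_rot: [3.142, 0.0, 1.764]
contact_force: [0.3, -0.7, 1.2]
opening: 0.0733
```

Request:
jog_arm(deltas=[0,0,0.1,0,0,0,0,0,0.25,0,0,0,0,0,0.4,0,0,0,0,0,0.6,0,0,0,0,0,0.8,0,0,0])

```text
time: 25.0
tool_pos: [0.5419, 0.1068, 0.1023]
tool_rot: [-3.141, -0.0, 1.764]
contact_force: [0.4, 0.1, 0.2]
opening: 0.0738
```

Request:
jog_arm(deltas=[-0.3,0,0.3,0,0,0,-0.6,0,0.6,0,0,0,-0.9,0,0.8,0,0,0,-1,0,0.8,0,0,0])

```text
time: 25.33
tool_pos: [0.4407, 0.1071, 0.1855]
tool_rot: [3.136, 0.001, 1.764]
contact_force: [0.9, -0.4, 0.4]
opening: 0.0734
```

Request:
jog_arm(deltas=[0,-0.3,0,0,0,0,0,-0.6,0,0,0,0,0,-0.9,0,0,0,0,0,-1,0,0,0,0])

```text
time: 25.67
tool_pos: [0.4422, 0.004, 0.1813]
tool_rot: [3.141, 0.001, 1.762]
contact_force: [0.3, 0.8, 0.8]
opening: 0.0734
```

Request:
jog_arm(deltas=[0,-0.3,0,0,0,0,0,-0.6,0,0,0,0,0,-0.9,0,0,0,0,0,-1,0,0,0,0])

```text
time: 26.0
tool_pos: [0.4424, -0.0961, 0.181]
tool_rot: [3.141, 0.001, 1.761]
contact_force: [0.6, -0.4, -0.0]
opening: 0.0733
```

Request:
jog_arm(deltas=[0,-0.3,0,0,0,0,0,-0.6,0,0,0,0,0,-0.9,0,0,0,0,0,-1,0,0,0,0,0,-1,0,0,0,0])

```text
time: 26.42
tool_pos: [0.4423, -0.1946, 0.1807]
tool_rot: [3.141, -0.0, 1.761]
contact_force: [0.8, -0.2, -0.0]
opening: 0.0733
```

Run:
```python
from h import *
t=robot.read_camera("top")[:,:,::-1];s=robot.read_camera("side")[:,:,::-1]
cv2.imwrite("pics/e_top.png",t);cv2.imwrite("pics/e_side.png",s)
f=lambda im,x,y,w,h,k:cv2.convertScaleAbs(cv2.resize(im[y:y+h,x:x+w],None,fx=k,fy=k,interpolation=cv2.INTER_CUBIC),alpha=1.5)
cv2.imwrite("pics/g8.png",np.hstack([f(t,125,200,130,80,4),f(s,250,220,65,80,4)]))
```

```text
(no output)
```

View pics/g8.png

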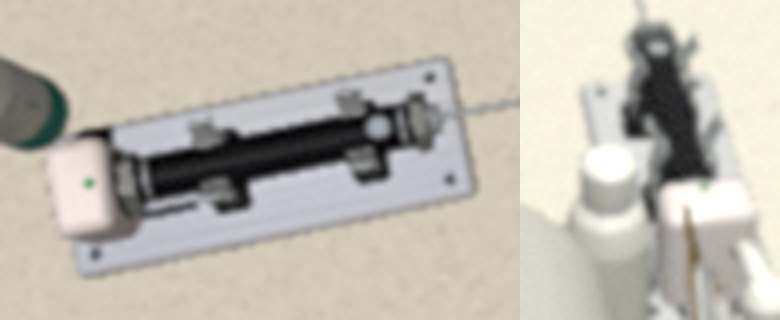

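The final view shows the handle straight in both clips, with the butt against the head and no brass showing. One last numeric check of the axis, then I'll hand in.

Run:
```python
from h import *
a=np.radians(101.08);u=np.array([np.cos(a),np.sin(a)]);n=np.array([u[1],-u[0]]);O=-.0155*u+.552*n
for z in(.052,):
    P2=[plane("top",(125+x/4-.4,200+y/4-.4),z)[:2]-O for x,y in((436,120),(116,182))]
    print([(round(p@u,4),round(p@n,4)) for p in P2],"len",np.linalg.norm(P2[0]-P2[1]))
A=cv2.imread("pics/top0.png").astype(int);B=cv2.imread("pics/e_top.png").astype(int)
for nm,(x,y,w,h) in dict(cups=(368,150,42,40),pot=(252,130,36,36),glass=(170,135,40,45),can=(328,90,50,60),pitch=(108,122,48,45)).items(): print(nm,abs(A-B)[y:y+h,x:x+w].mean().round(2))
robot.hand_in();print(robot.observe()["time"])
```

```text
[(np.float64(-0.0812), np.float64(-0.001)), (np.float64(0.0966), np.float64(0.0018))] len 0.17780285882103766
cups 11.17
pot 7.53
glass 9.01
can 9.67
pitch 9.88
the job is handed in; nothing more can be done
the job is handed in; nothing more can be done
```

I put the frother in the dock with its butt against the charging head and handed the job in at about 27 s. `hand_in` gives no verdict, so I can't say for certain that it passed.

**What happened**
- **Grasp:** The first grasp missed because the fingertips stood about 24 mm higher than the reported tool position implied. I saw this in the side view. A second, lower grip held only the upper part of the handle, so I opened, went lower and regripped before lifting.
- **Pressing in:** The clips resisted with about 7–9 N, then pulled the handle in. I felt the saddle with the axis at about 52 mm. Press readings reached 13 N.
- **Sliding:** Friction was about 7–8 N. The force rose by about 1 N near the plunger, then met a hard stop about 5 mm later. The largest slide force was about 18 N including friction, so roughly 10 N on the plunger. I then eased off, let go and backed away.

**Last checks**
- **Seating:** The final pictures show the handle straight in both clips. Its ends are −1.0 and +1.8 mm from the estimated seat axis.
- **Plunger:** It is hidden behind the butt in the pictures, so "fully home" rests on the felt 5 mm travel and hard stop.
- **Handle length:** I measured 178 mm between the end points I picked, against a true 170 mm. My end readings are therefore several millimetres off along the axis.
- **Pitcher, cups and pudding:** A picture comparison was inconclusive. All the regions I compared changed by a similar small amount, and I didn't look further into why. The arm never pushed against any of them that I could tell.

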